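# Take the tab-locked nosepiece off the lens checking unit

## Robot

A 7-joint arm with a two-finger parallel gripper is mounted at the origin on the work surface. World frame = base frame: x ahead of the robot, y to its left, z up, the work surface at z = 0. Lengths are in m, angles in rad, forces in N, time in s.
With the tool pointing down it reaches from about 0.4 to 0.85 m from the base axis. Payload 4.5 kg.
Tool frame: the origin (TCP) lies where the fingers leave the gripper's body, on its centre line; the fingertips stand 64 mm ahead of it and the grasp point (between the pads) lies 45 mm ahead of it; z points along the fingers, y is the line along which they close (so a half turn about z gives the same grasp; the last joint's range is limited). The gripper opens to 88 mm and grips with 3 to 60 N. Pads are 18 mm wide; open, the fingers measure 123 mm over their backs; the gripper's body (75 mm by 187 mm) begins 45 mm behind the grasp point.
Start: joints at [-1.184, 0.689, -0.195, 1.565, 0.157, 0.902, -0.215], TCP at [0.216, 0.587, 0.303] pointing down, gripper open.
Joint ranges: [-3.01, 3.01], [-0.46, 2.08], [-1.47, 1.51], [0.13, 2.56], [-1, 4.14], [0.04, 2.09], [-2.66, 2.66]. Speed limits (rad/s): [2.57, 2.57, 3.14, 3.14, 3.14, 3.14, 3.14].

## Interface

Orientations are given as a unit quaternion [x, y, z, w].
In Python, from plant import r gives the robot as it stands.
- The arm moves only by the tool play_rows, never from a script. Its arguments are lists of equal length, an entry for each row: "translation": the shift along the tool's x, y, z in m, a list of three; "delta_rot": the turn, a rotation vector about the tool's x, y, z in degrees, a list of three; "grip": the opening, from -1 (shut) to 1 (fully open). In form: {"translation": [[x, y, z], ...], "delta_rot": [[rx, ry, rz], ...], "grip": [grip, ...]}. A call has 1 to 20 rows; each row shifts and turns the commanded pose from where the row before left it, along the tool's axes as they then stand; what a row does not reach is not made up. A row lasts 1/8 s, in which the tool goes at most 62.5 mm and 10.7 degrees, less where a joint would pass 70% of its speed; a pose out of reach is approached as far as the arm can. A call with a gripper value outside its range is refused whole. The fingers move at their own pace and stop on an object; "squeeze" is the grip in N (left out, the last holds). Time passes only in rows, so rows that do not move let the fingers close. It gives the time, the measured TCP pose, the force, the opening and the grip force at its end, in the units of the state.
- r.get_state(): the state, without advancing time (a new reading comes with each control period).
- r.snapshot(name): name is "side" or "top"; returns the picture (480x640x3 uint8, blue, green, red); there is no depth.
- r.get_calibration(name): a dict with "intrinsics" (3x3 intrinsics, pixels), "eye" and "rotation" of the camera in the world. Camera axes: x right, y up, looking along -z (the intrinsics and any distortion apply to the point x, -y, -z); pixel columns grow to the right and rows downward; lengths in m; the calibration is good to about 2 mm. A picture is of the moment at which its call begins. get_calibration takes no time and is no camera call.
- r.finish_job(): hands the job in; it is judged then, once.
Trained networks look in the newest picture that a camera, given by its name, has taken for a name from the list of things; names that differ only in an ending like _2 or _b are one class to them, and where a whole thing is asked for, a point or a joint stands for the part that bears it (a point fixed in the world has none). Each returns a list of dicts, best first, with "confidence" (0 to 1); they miss things now and then, are a little off and sometimes report something else, mostly with a low value. They report only what shows in the picture. A call takes as long as a camera call.
- r.look_for(camera, target): "point" ([x, y, z] in m, in world coordinates, good to about 4 mm: the middle of the surface that is visible of it).
- r.silhouettes(camera, target): "pixels" (480x640 bool, what is visible of it).
The state is a dict: "clock": time; "q": joint angles; "qd": joint speeds; "joint_torque": joint torques, N m; "tool_pos": TCP position; "eef_rot": TCP orientation; "contact_force": force on the tool from outside, world axes, zero at the start; "moment": the same for the moment, N m; "opening": opening from 0.0 (shut) to 1.0 (fully open); "finger_force": force on a finger pad.
Only numpy, scipy, OpenCV 4.12 (cv2) and the standard library are available. Lean on these libraries where they do the work, as an engineer would, in place of code of your own. Each camera call takes 0.05 s, during which the arm holds its last target. There are 200 camera calls.

## Task

Take the black nosepiece with the two orange tabs off the white lens checking unit for cleaning: keep both tabs squeezed together while you turn it counter-clockwise (seen from above) until it comes up against its stop, then lift it straight out. Stand it upright, gently, in the empty compartment of the parts tray and let go; never wrench it against the lock or stop, do not crush the tabs, and leave everything else where it is.

Things in the scene. Friction and masses are not known exactly. Their poses are not given: they have to be found in the camera images.
- nosepiece: Loose black nosepiece, about 140 g, 56 mm tall, locked in the unit. Origin: centre of its spigot's foot; z up its axis. From the foot up: spigot 28 mm diameter to 10 mm (sunk in the unit, 1 mm play); flange 36 mm diameter to 20 mm, resting on the deck; core 27 mm diameter, tapering to a brass tip at 56 mm. Orange tabs at its +x and -x.
- tab_face_a (a point): Middle of the outer face of the orange tab at the nosepiece's +x, 37 mm above the foot. The tab is a flat upright plate 18 mm wide, from 21 to 53 mm above the foot; the two outer faces are 60 mm apart at rest, 48 mm when both are pressed right in. Keep the squeeze on a tab under 35 N. Below it a tooth 8 mm wide sticks out to radius 36 mm, 12 to 20 mm above the foot.
- tab_face_b (a point): The same for the tab at the nosepiece's -x. The fingers close alike, so a gripper more than about 1 mm off-centre along the closing line leaves one tab too far out to unlock, or shoves the nosepiece sideways: centre by the feel of the two tabs.
- tab_a (a joint): How far the tab at +x is pressed in towards the axis: 0 at rest, 0.006 m fully in, at a hard stop. Its spring pushes out with 6.5 N at rest, 14 N fully in. Its tooth leaves the lock notch only when it is at least 4.5 mm in; keep it in for the first 30 degrees of turn.
- tab_b (a joint): The same for the tab at -x. Both must be in together. Keep the force between nosepiece and unit under 30 N, and set the nosepiece down with under 25 N.
- ear (a point): End of one of two steel ears, 10 mm wide, 3 mm thick, that stick out along the nosepiece's +y (this one) and -y to radius 29.5 mm, 11 to 14 mm above the foot. Fixed lips above them hold the nosepiece down until it is turned to its stop. Turning freely takes under 0.15 N m; about 0.3 N m against the stop is safe.
- unit: Lens checking unit, a fixed low white housing: deck 150 x 150 mm, 36 mm above the table, with a 52 mm high console (50 mm deep, blue screen) along its -x edge. Origin on the table under the nosepiece's axis, z up. On the deck round the nosepiece, out to radius 37 mm and up to 10 mm high: black lock notches on the unit's x axis, steel lips over the ears, red stop posts.
- seat (a point): Point of the unit's deck on the nosepiece's axis; axes as the unit's. The seated nosepiece's origin is 10 mm below; its x lies along the unit's x while locked. Lips and red stops sit on an adjustable ring: the stop lies 32 to 54 degrees counter-clockwise of the locked position, different each time and not measured. The ears clear the lips only within about 5 degrees of the stop.
- tray: The fixed dark parts tray with yellow liners, 240 x 140 mm, walls 20 mm high and 4 mm thick, parted by a wall across its middle into two compartments 114 x 132 mm. Origin: centre of its underside; x along its length. The compartment at its +x is empty; the one at its -x holds a white spare nosepiece and a lens.
- tray_home (a point): Centre of the floor of the empty compartment, 4 mm above the table; axes as the tray's.
- spare_nose: White spare nosepiece without tabs, 56 mm tall, standing in the other compartment: leave alone. Origin at its foot.
- lens: Round glass lens, 50 mm diameter, 6 mm thick, lying in the other compartment: leave alone.
- dropper: White dropper bottle, 38 mm diameter, 100 mm tall, standing: leave alone. Origin at its foot.
- red_bottle: White bottle with red label and cap, 30 mm diameter, 80 mm tall: leave alone. Origin at its foot.
- green_jar: Green glass jar, 60 mm diameter, 70 mm tall: leave alone. Origin at its foot.
- phone: Black phone lying flat, 150 x 72 x 9 mm: leave alone.
- glasses: Black spectacle frame, 130 mm wide, 130 mm deep, 40 mm tall, standing on its rims and arms, arms pointing away from the robot: leave alone.
- driver: Small screwdriver, 140 mm long, lying: leave alone.

How it is judged:
On the way, in this order (a step that is already met when the one before it is completed fails the run):
1. both tabs are squeezed in while the nosepiece is still seated (value of joint each of tab_a, tab_b above 0.0042 m and z of nosepiece in the frame of seat below -0.007 m), for 0.2 s.
2. the nosepiece is lifted clear of the unit (z of nosepiece in the frame of seat above 0.015 m), for 0.1 s.
At the end, for the whole second after the job is handed in: The nosepiece stands upright (within 7 degrees) on its spigot on the floor of the tray's empty compartment (foot within 5 mm of the floor's height, within 40 mm of the compartment's centre along the tray and 50 mm across it), at rest, released, both tabs sprung back out (x of nosepiece in the frame of tray_home between -0.04 and 0.04 m and y of nosepiece in the frame of tray_home between -0.05 and 0.05 m and z of nosepiece in the frame of tray_home between -0.005 and 0.005 m and angle between nosepiece's own z axis and vertical below 0.12 rad and linear speed of nosepiece below 0.02 m/s and angular speed of nosepiece below 0.2 rad/s and value of joint each of tab_a, tab_b below 0.001 m); the robot touches nothing.
It fails at once if the nosepiece is wrenched: more than 30 N between it and the unit (contact force between nosepiece and unit above 30 N).
It fails at once if a tab is crushed with more than 35 N (contact force between the fingers and tab_a above 35 N or contact force between the fingers and tab_b above 35 N).
It fails at once if the nosepiece is dropped or rammed into the tray: more than 25 N between them (contact force between nosepiece and tray above 25 N).
It fails at once if something else is moved by more than 25 mm (distance of any of spare_nose, lens, dropper, red_bottle, green_jar, phone, glasses, driver from where it was at the start of the episode above 0.025 m).
It also fails if it takes over 72 s, if anything falls off the work surface, if the arm or the gripper's body presses on something with over 40 N, if the wrist force passes 120 N, or if a joint passes its speed limit or range.

## Working session

There is one attempt and no reset: what is moved stays moved. The work goes in short steps, Python scripts to look and compute and a tool call to move; the robot and the scene stay as the last step left them, time stands still between calls to the robot, and variables do not carry over. Pictures are saved under pics/ and viewed, at most 10 in all, crops included, and the job is handed in when it is done.

Besides the shell and the picture viewer there is one more tool, called by a JSON object that holds its "op" and its "data", one argument or row to a line. play_rows: Moves the arm, as the interface text tells. Its arguments: {"type":"object","properties":{"translation":{"type":"array","items":{"type":"array","items":{"type":"number"}}},"delta_rot":{"type":"array","items":{"type":"array","items":{"type":"number"}}},"grip":{"type":"array","items":{"type":"number"}},"squeeze":{"type":"number"}},"required":["translation","delta_rot","grip"]}

```bash
mkdir -p pics
python3 - <<'E'
from plant import r
import cv2,numpy as np
s=r.get_state(); print({k:np.round(v,3).tolist() for k,v in s.items()})
for n in("side","top"):
    im=r.snapshot(n); cv2.imwrite(f"pics/{n}0.png",im)
    c=r.get_calibration(n); print(n,{k:np.round(v,4).tolist() for k,v in c.items()})
    for t in("nosepiece","tab_face_a","ear","unit","tray","spare_nose","dropper","red_bottle","green_jar","glasses"):
        print(n,t,[(np.round(d["point"],3).tolist(),round(d["confidence"],2)) for d in r.look_for(n,t)][:3])
E
```

```text
{'clock': 0.0, 'q': [-1.184, 0.69, -0.195, 1.566, 0.157, 0.902, -0.215], 'qd': [-0.001, 0.0, -0.0, -0.001, 0.0, 0.001, -0.001], 'joint_torque': [0.001, -52.757, -1.267, -15.343, -0.053, 0.007, 0.0], 'tool_pos': [0.216, 0.586, 0.302], 'eef_rot': [0.175, 0.984, -0.001, -0.0], 'contact_force': [-0.197, -0.855, -0.395], 'moment': [0.003, -0.029, 0.032], 'finger_force': 0.0, 'opening': 0.995}
side {'intrinsics': [[521.5088, 0.0, 317.902], [0.0, 521.5088, 239.0012], [0.0, 0.0, 1.0]], 'eye': [-0.2366, 0.735, 0.8405], 'rotation': [-0.1736, 0.4165, 0.8176, -0.3576]}
side nosepiece [([0.489, -0.13, 0.057], 0.78)]
side tab_face_a []
side ear [([0.495, -0.131, 0.053], 0.88), ([0.488, 0.133, 0.012], 0.59)]
side unit [([0.456, -0.113, 0.036], 0.9)]
side tray [([0.56, 0.196, 0.002], 0.92)]
side spare_nose [([0.452, 0.208, 0.034], 0.88)]
side dropper []
side red_bottle [([0.346, 0.451, 0.03], 0.45)]
side green_jar [([0.349, -0.426, 0.025], 0.88)]
side glasses [([0.725, 0.058, 0.029], 0.68), ([0.452, 0.206, 0.028], 0.34)]
top {'intrinsics': [[441.1473, 0.0, 328.6627], [0.0, 441.1473, 232.563], [0.0, 0.0, 1.0]], 'eye': [0.428, 0.001, 1.0496], 'rotation': [0.0357, -0.0437, -0.6964, 0.7154]}
top nosepiece [([0.496, -0.135, 0.065], 0.58)]
top tab_face_a [([0.5, -0.136, 0.068], 0.54), ([0.525, -0.13, 0.05], 0.41), ([0.473, -0.15, 0.059], 0.39)]
top ear [([0.498, -0.135, 0.07], 0.72)]
top unit [([0.473, -0.148, 0.06], 0.74), ([0.468, -0.148, 0.036], 0.68), ([0.559, 0.197, 0.004], 0.51)]
top tray [([0.561, 0.196, 0.006], 0.56)]
top spare_nose [([0.464, -0.146, 0.037], 0.57), ([0.458, 0.196, 0.045], 0.48)]
top dropper [([0.479, 0.455, 0.065], 0.93), ([0.468, -0.149, 0.037], 0.71)]
top red_bottle [([0.364, 0.438, 0.051], 0.6)]
top green_jar [([0.356, -0.441, 0.077], 0.85)]
top glasses [([0.722, 0.047, 0.035], 0.69)]
```

View pics/top0.png

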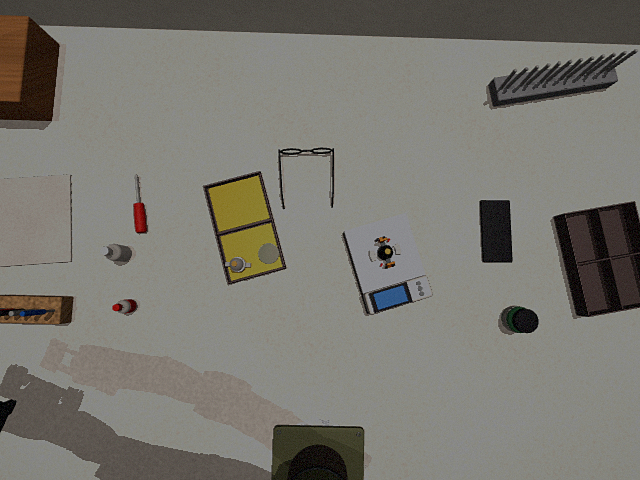

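View pics/side0.png

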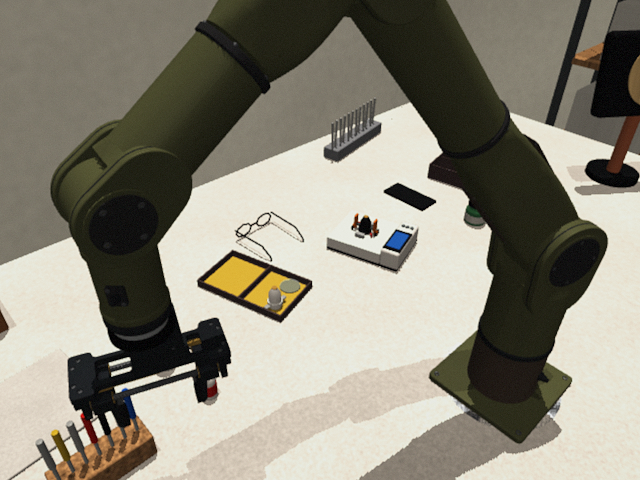

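Run:
```python
import cv2
im=cv2.imread("pics/top0.png"); cv2.imwrite("pics/crop_top.png",cv2.resize(im[190:310,330:450] if 0 else im[180:330,300:500] ,None,fx=4,fy=4,interpolation=cv2.INTER_CUBIC))
```

```text
(no output)
```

The top view shows the unit near (385,252), with its console towards the robot at (395,295). The tray's empty compartment is at (240,203) and the spare nosepiece's is at (250,255). The side view agrees.

```bash
cat > h.py <<'E'
from plant import r
import cv2,numpy as np
from scipy.spatial.transform import Rotation as R
def cal(n):
    c=r.get_calibration(n); return np.array(c["intrinsics"]),np.array(c["eye"]),R.from_quat(c["rotation"])if np.size(c["rotation"])==4 else R.from_matrix(c["rotation"])
def ray(n,uv,z):
    K,e,q=cal(n); uv=np.atleast_2d(uv).astype(float)
    d=np.c_[(uv[:,0]-K[0,2])/K[0,0],-(uv[:,1]-K[1,2])/K[1,1],-np.ones(len(uv))]
    d=q.apply(d); return e+d*((z-e[2])/d[:,2])[:,None]
def proj(n,p):
    K,e,q=cal(n); c=q.inv().apply(np.atleast_2d(p)-e); c=c*[1,-1,-1]; u=c@K.T; return u[:,:2]/u[:,2:]
E
python3 - <<'E'
from h import *
im=r.snapshot("top")
for t,z in(("unit",.036),("tray",.02),("nosepiece",.065)):
    for d in r.silhouettes("top",t)[:2]:
        m=d["pixels"].astype(np.uint8); ys,xs=np.nonzero(m)
        w=ray("top",np.c_[xs,ys],z)[:,:2].astype(np.float32)
        c,sz,a=cv2.minAreaRect(w); print(t,round(d["confidence"],2),len(xs),(xs.min(),xs.max(),ys.min(),ys.max()),np.round(c,4),np.round(sz,4),round(a,2))
hsv=cv2.cvtColor(im,cv2.COLOR_BGR2HSV)
m=cv2.inRange(hsv,(4,150,100),(22,255,255)); sub=np.zeros_like(m); sub[225:275,360:412]=m[225:275,360:412]
n,l,st,ce=cv2.connectedComponentsWithStats(sub)
for i in range(1,n): print("orange",st[i],ce[i].round(1),ray("top",ce[i],.079).round(4))
# yellow liners
m=cv2.inRange(hsv,(22,120,80),(35,255,255)); n,l,st,ce=cv2.connectedComponentsWithStats(m)
for i in range(1,n):
    if st[i,4]>300:
        ys,xs=np.nonzero(l==i); w=ray("top",np.c_[xs,ys],.004)[:,:2].astype(np.float32); print("yellow",st[i],cv2.minAreaRect(w))
# blue screen
m=cv2.inRange(hsv,(95,120,60),(125,255,255)); n,l,st,ce=cv2.connectedComponentsWithStats(m)
for i in range(1,n):
    if st[i,4]>200:
        ys,xs=np.nonzero(l==i); w=ray("top",np.c_[xs,ys],.052)[:,:2].astype(np.float32); print("blue",st[i],cv2.minAreaRect(w))
E
```

```text
unit 0.75 5505 (np.int64(344), np.int64(430), np.int64(214), np.int64(313)) [ 0.4761 -0.1428] [0.2007 0.1558] 18.51
tray 0.84 5659 (np.int64(203), np.int64(285), np.int64(171), np.int64(283)) [0.5536 0.191 ] [0.2434 0.1438] 17.32
tray 0.23 50 (np.int64(386), np.int64(393), np.int64(258), np.int64(266)) [ 0.4784 -0.1502] [0.018  0.0166] 46.14
nosepiece 0.83 307 (np.int64(376), np.int64(394), np.int64(238), np.int64(266)) [ 0.4996 -0.136 ] [0.0393 0.0615] 81.11
orange [379 237   8   4  18] [382.4 238.8] [[ 0.527  -0.1279  0.079 ]]
orange [385 249   6   5  17] [387.1 250.9] [[ 0.5005 -0.1387  0.079 ]]
orange [387 262   8   3  14] [390.5 263. ] [[ 0.4739 -0.1465  0.079 ]]
orange [388 267   2   1   2] [388.5 267. ] [[ 0.465  -0.1422  0.079 ]]
yellow [ 209  175   61   57 2323] ((0.6115729212760925, 0.20902879536151886), (0.10893746465444565, 0.12483430653810501), 16.907867431640625)
yellow [ 220  223   63   58 1820] ((0.4967532455921173, 0.17401167750358582), (0.10910052061080933, 0.12505432963371277), 16.90787124633789)
blue [373 285  36  25 534] ((0.39917120337486267, -0.15099143981933594), (0.03715851157903671, 0.07209768891334534), 17.966264724731445)
```

View pics/crop_top.png

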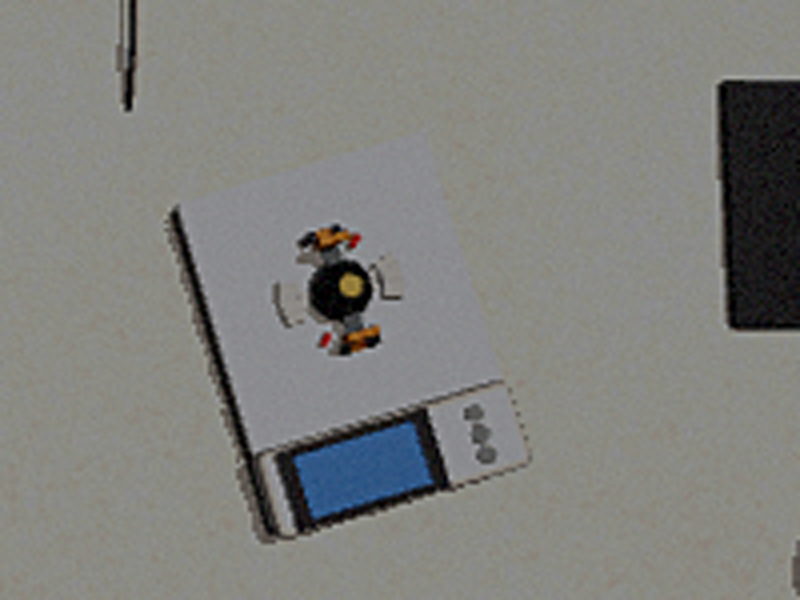

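The crop shows the tabs at (330,238) and (362,338), the brass tip at (350,285), the lips left and right, and red stop posts beside the tabs. This gives:
- **Nosepiece axis:** about (0.500, -0.138), unit yaw about 18°
- **Empty compartment:** centre about (0.612, 0.209), yaw about 17°

I'll move over the unit while staying high.

{"op": "play_rows", "data": {
  "translation": [
    [-0.04,-0.0264,0],
    [-0.04,-0.0264,0],
    [-0.04,-0.0264,0],
    [-0.04,-0.0264,0],
    [-0.04,-0.0264,0],
    [-0.04,-0.0264,0],
    [-0.04,-0.0264,0],
    [-0.04,-0.0264,0],
    [-0.04,-0.0264,0],
    [-0.04,-0.0264,0],
    [-0.0167,-0.0453,0],
    [-0.0167,-0.0453,0],
    [-0.0167,-0.0453,0],
    [-0.0167,-0.0453,0],
    [-0.0167,-0.0453,0],
    [-0.0167,-0.0453,0],
    [-0.0167,-0.0453,0],
    [0,0,0],
    [0,0,0]
  ],
  "delta_rot": [
    [0,0,0],
    [0,0,0],
    [0,0,0],
    [0,0,0],
    [0,0,0],
    [0,0,0],
    [0,0,0],
    [0,0,0],
    [0,0,0],
    [0,0,0],
    [0,0,8.5],
    [0,0,0],
    [0,0,0],
    [0,0,0],
    [0,0,0],
    [0,0,0],
    [0,0,0],
    [0,0,0],
    [0,0,0]
  ],
  "grip": [1,1,1,1,1,1,1,1,1,1,1,1,1,1,1,1,1,1,1],
  "squeeze": 5
}}

```text
clock: 3.68
tool_pos: [0.4577, -0.1335, 0.3028]
eef_rot: [0.248, 0.969, 0.0, 0.0]
contact_force: [1.2, 0.8, 0.2]
opening: 1.0
finger_force: 0.0
```

Run:
```python
from h import *
im=cv2.imread("pics/side0.png")
hsv=cv2.cvtColor(im,cv2.COLOR_BGR2HSV)
m=cv2.inRange(hsv,(4,150,80),(18,255,255)); sub=np.zeros_like(m); sub[205:245,345:385]=m[205:245,345:385]
n,l,st,ce=cv2.connectedComponentsWithStats(sub)
for i in range(1,n):
  if st[i,4]>4: print("orange",st[i],ce[i].round(1),ray("side",ce[i],.063).round(4))
th=np.radians(18.5); d=np.array([np.cos(th),np.sin(th)]); c=np.array([.5005,-.138])
for k in(-1,1):
  print(proj("side",np.r_[c+k*d*.0285,.063]),proj("top",np.r_[c+k*d*.0285,.079]))
print(proj("side",np.r_[c,.082]),proj("top",np.r_[c,.082]))
cv2.imwrite("pics/crop_side.png",cv2.resize(im[195:285,310:430],None,fx=6,fy=6,interpolation=cv2.INTER_CUBIC))
```

```text
orange [355 214   3   3   7] [356. 215.] [[ 0.5371 -0.1457  0.063 ]]
orange [364 216   4   2   8] [365.5 216.5] [[ 0.5151 -0.1594  0.063 ]]
orange [373 219   5  14  30] [374.5 226.3] [[ 0.468 -0.143  0.063]]
orange [353 220   3   7  13] [354.3 223.6] [[ 0.512  -0.1128  0.063 ]]
[[374.01002943 224.8600074 ]] [[390.75309206 263.22237043]]
[[354.27823966 218.83146643]] [[382.85420906 238.5665404 ]]
[[364.5498405  215.83384987]] [[386.98769829 250.76082918]]
```

View pics/crop_side.png

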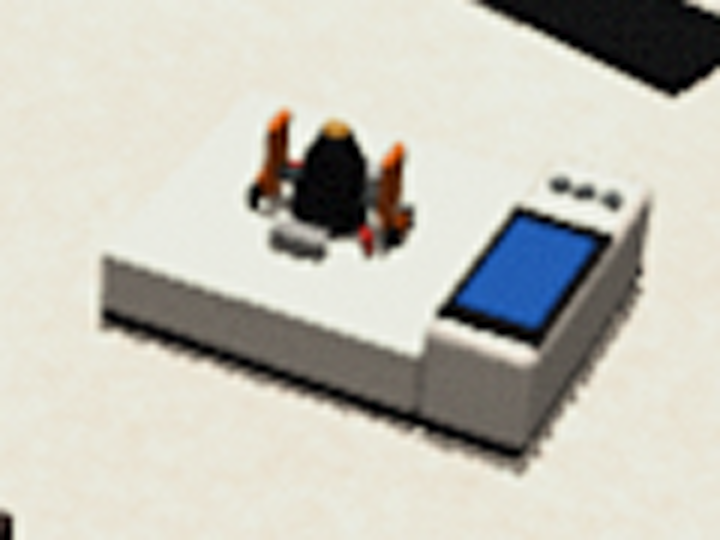

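The side crop agrees with the estimate: tip at (366,217) against a predicted (364.5,216), tab at (374.5,226) against (374,225). That is about 2 mm off. Next I'll align and go to just above.

{"op": "play_rows", "data": {
  "translation": [
    [-0.0195,0.0079,0],
    [-0.0196,0.0078,0],
    [0,0,0],
    [0,0,0],
    [0,0,0],
    [0,0,0],
    [0,0,0],
    [0,0,0.03],
    [0,0,0.04],
    [0,0,0.04],
    [0,0,0.03],
    [0,0,0.012],
    [0,0,0],
    [0,0,0],
    [0,0,0]
  ],
  "delta_rot": [
    [0,0,0],
    [0,0,0],
    [0,0,8.6],
    [0,0,8.6],
    [0,0,8.6],
    [0,0,8.6],
    [0,0,8.6],
    [0,0,0],
    [0,0,0],
    [0,0,0],
    [0,0,0],
    [0,0,0],
    [0,0,0],
    [0,0,0],
    [0,0,0]
  ],
  "grip": [1,1,1,1,1,1,1,1,1,1,1,1,1,1,1]
}}

```text
clock: 5.55
tool_pos: [0.4998, -0.1393, 0.1518]
eef_rot: [0.586, 0.81, 0.0, 0.001]
contact_force: [-0.5, -0.8, -0.7]
opening: 0.997
finger_force: 0.0
```

Run:
```python
from h import *
s=r.get_state(); print({k:np.round(s[k],4).tolist() for k in("q","tool_pos","eef_rot","contact_force","moment","opening","finger_force")})
M=R.from_quat(s["eef_rot"]).as_matrix(); print(np.degrees(np.arctan2(M[1,1],M[0,1])))
a=r.snapshot("top"); b=r.snapshot("side")
cv2.imwrite("pics/both1.png",np.hstack([cv2.resize(a[200:300,340:440],(400,400),interpolation=2),cv2.resize(b[170:270,310:410],(400,400),interpolation=2)]))
```

```text
{'q': [0.1938, 0.7987, -0.0179, 2.0096, 0.0392, 0.3315, 0.4634], 'tool_pos': [0.4998, -0.1393, 0.1518], 'eef_rot': [0.5858, 0.8105, 0.0005, 0.0009], 'contact_force': [-0.5358, -0.7987, -0.7017], 'moment': [-0.0213, 0.0656, -0.0087], 'opening': 0.9974, 'finger_force': 0.0}
18.283962900964177
```

View pics/both1.png

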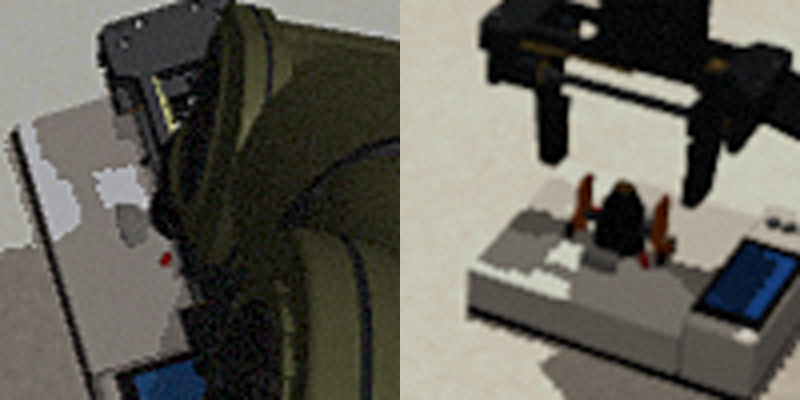

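The right half shows the fingers straddling the tabs, at about (550,150) and (700,190), with the nosepiece at (622,215) between them. I'll descend, then close near the tabs.

{"op": "play_rows", "data": {
  "translation": [
    [0,0,0.01],
    [0,0,0.01],
    [0,0,0.01],
    [0,0,0.0075],
    [0,0,0],
    [0,0,0],
    [0,0,0],
    [0,0,0],
    [0,0,0]
  ],
  "delta_rot": [
    [0,0,0],
    [0,0,0],
    [0,0,0],
    [0,0,0],
    [0,0,0],
    [0,0,0],
    [0,0,0],
    [0,0,0],
    [0,0,0]
  ],
  "grip": [1,1,1,1,0.5,0.44,0.44,0.44,0.44],
  "squeeze": 5
}}

```text
clock: 6.78
tool_pos: [0.4993, -0.1392, 0.1134]
eef_rot: [0.586, 0.81, 0.0, 0.0]
contact_force: [-0.4, -0.5, 0.7]
opening: 0.718
finger_force: 0.0
```

{"op": "play_rows", "data": {
  "translation": [
    [0,0,0],
    [0,0,0],
    [0,0,0],
    [0,0,0]
  ],
  "delta_rot": [
    [0,0,0],
    [0,0,0],
    [0,0,0],
    [0,0,0]
  ],
  "grip": [0.4,0.38,0.36,0.36],
  "squeeze": 5
}}

```text
clock: 7.28
tool_pos: [0.4991, -0.1393, 0.1132]
eef_rot: [0.586, 0.81, -0.0, -0.0]
contact_force: [0.4, -0.2, 0.9]
opening: 0.68
finger_force: 2.4
```

{"op": "play_rows", "data": {
  "translation": [
    [0,0,0],
    [0,0,0],
    [0,0,0],
    [0,0,0]
  ],
  "delta_rot": [
    [0,0,0],
    [0,0,0],
    [0,0,0],
    [0,0,0]
  ],
  "grip": [0.34,0.32,0.32,0.32],
  "squeeze": 9
}}

```text
clock: 7.78
tool_pos: [0.4992, -0.1392, 0.1133]
eef_rot: [0.586, 0.81, 0.0, 0.0]
contact_force: [-0.8, 0.4, 2.9]
opening: 0.662
finger_force: 7.5
```

Run:
```python
from h import *
s=r.get_state(); M=R.from_quat(s["eef_rot"])
print(M.inv().apply(s["contact_force"]).round(2),M.inv().apply(s["moment"]).round(3),s["opening"],s["finger_force"])
```

```text
[ 0.63 -0.67 -2.86] [ 0.237  0.026 -0.001] 0.6623172502909178 7.4634431863887585
```

{"op": "play_rows", "data": {
  "translation": [
    [0,0,0],
    [0,0,0],
    [0,0,0],
    [0,0,0]
  ],
  "delta_rot": [
    [0,0,0],
    [0,0,0],
    [0,0,0],
    [0,0,0]
  ],
  "grip": [0.3,0.27,0.24,0.24],
  "squeeze": 13
}}

```text
clock: 8.28
tool_pos: [0.4993, -0.1392, 0.1133]
eef_rot: [0.586, 0.811, 0.0, 0.0]
contact_force: [-0.4, 0.3, 4.7]
opening: 0.621
finger_force: 9.7
```

```bash
cat > st.py <<'E'
from h import *
s=r.get_state(); M=R.from_quat(s["eef_rot"]); y=M.as_matrix()[:,1]
print("F",M.inv().apply(s["contact_force"]).round(2),"M",M.inv().apply(s["moment"]).round(3),"open mm",round(s["opening"]*88,2),"ff",round(s["finger_force"],1),"yaw",round(np.degrees(np.arctan2(y[1],y[0])),2),"pos",np.round(s["tool_pos"],4),"t",round(s["clock"],2),"q",np.round(s["q"],2))
E
python3 st.py
```

```text
F [ 0.38 -0.25 -4.67] M [0.211 0.065 0.031] open mm 54.67 ff 9.7 yaw 18.29 pos [ 0.4993 -0.1392  0.1133] t 8.28 q [ 0.19  0.87 -0.01  2.02  0.04  0.25  0.46]
```

Centring looks right: side force is near 0, and 9.7 N matches a spring press of 2.7 mm on both tabs. There is some upward force, so I'll ease up 1 mm to check it.

{"op": "play_rows", "data": {
  "translation": [
    [0,0,-0.0005],
    [0,0,-0.0005],
    [0,0,0],
    [0,0,0]
  ],
  "delta_rot": [
    [0,0,0],
    [0,0,0],
    [0,0,0],
    [0,0,0]
  ],
  "grip": [0.24,0.24,0.24,0.24]
}}

```text
clock: 8.78
tool_pos: [0.4992, -0.1392, 0.114]
eef_rot: [0.586, 0.811, 0.0, -0.0]
contact_force: [-0.0, -0.8, -1.1]
opening: 0.622
finger_force: 9.6
```

```bash
python3 st.py
```

```text
F [-0.77 -0.26  1.11] M [ 0.053 -0.04  -0.036] open mm 54.72 ff 9.6 yaw 18.29 pos [ 0.4992 -0.1392  0.114 ] t 8.78 q [ 0.19  0.87 -0.01  2.02  0.04  0.25  0.46]
```

{"op": "play_rows", "data": {
  "translation": [
    [0,0,0],
    [0,0,0],
    [0,0,0],
    [0,0,0],
    [0,0,0],
    [0,0,0],
    [0,0,0],
    [0,0,0]
  ],
  "delta_rot": [
    [0,0,0],
    [0,0,0],
    [0,0,0],
    [0,0,0],
    [0,0,0],
    [0,0,0],
    [0,0,0],
    [0,0,0]
  ],
  "grip": [0.21,0.18,0.15,0.12,0.1,0.08,0.06,0.06],
  "squeeze": 20
}}

```text
clock: 9.78
tool_pos: [0.4992, -0.1392, 0.1142]
eef_rot: [0.586, 0.811, 0.0, -0.0]
contact_force: [0.2, -0.4, -2.1]
opening: 0.535
finger_force: 20.0
```

```bash
python3 st.py
```

```text
F [-0.46  0.09  2.14] M [0.009 0.008 0.021] open mm 47.11 ff 20.0 yaw 18.29 pos [ 0.4992 -0.1392  0.1142] t 9.78 q [ 0.19  0.87 -0.01  2.02  0.04  0.25  0.46]
```

Both tabs are fully in and balanced. Now turning counter-clockwise, which is -z in tool axes.

{"op": "play_rows", "data": {
  "translation": [
    [0,0,0],
    [0,0,0],
    [0,0,0],
    [0,0,0],
    [0,0,0],
    [0,0,0]
  ],
  "delta_rot": [
    [0,0,-1],
    [0,0,-2],
    [0,0,-2],
    [0,0,-2],
    [0,0,-2],
    [0,0,-1]
  ],
  "grip": [0.06,0.06,0.06,0.06,0.06,0.06]
}}

```text
clock: 10.52
tool_pos: [0.4992, -0.1393, 0.1142]
eef_rot: [0.512, 0.859, 0.0, -0.0]
contact_force: [-0.3, -0.4, -1.0]
opening: 0.532
finger_force: 20.0
```

```bash
python3 st.py
```

```text
F [-0.21 -0.46  1.02] M [ 0.043 -0.04   0.055] open mm 46.8 ff 20.0 yaw 28.36 pos [ 0.4992 -0.1393  0.1142] t 10.53 q [ 0.21  0.87 -0.04  2.02  0.12  0.26  0.56]
```

{"op": "play_rows", "data": {
  "translation": [
    [0,0,0],
    [0,0,0],
    [0,0,0],
    [0,0,0],
    [0,0,0],
    [0,0,0],
    [0,0,0],
    [0,0,0],
    [0,0,0],
    [0,0,0]
  ],
  "delta_rot": [
    [0,0,-2],
    [0,0,-2],
    [0,0,-2],
    [0,0,-2],
    [0,0,-2],
    [0,0,-2],
    [0,0,-2],
    [0,0,-2],
    [0,0,-2],
    [0,0,0]
  ],
  "grip": [0.06,0.06,0.06,0.06,0.06,0.06,0.06,0.06,0.06,0.06]
}}

```text
clock: 11.78
tool_pos: [0.4993, -0.1392, 0.1142]
eef_rot: [0.372, 0.928, 0.0, 0.0]
contact_force: [0.1, 0.5, -1.3]
opening: 0.528
finger_force: 20.0
```

```bash
python3 st.py
```

```text
F [0.23 0.45 1.26] M [0.009 0.03  0.026] open mm 46.5 ff 20.0 yaw 46.31 pos [ 0.4993 -0.1392  0.1142] t 11.78 q [ 0.24  0.87 -0.09  2.02  0.27  0.27  0.73]
```

{"op": "play_rows", "data": {
  "translation": [
    [0,0,0],
    [0,0,0],
    [0,0,0],
    [0,0,0]
  ],
  "delta_rot": [
    [0,0,-1],
    [0,0,-1],
    [0,0,-1],
    [0,0,0]
  ],
  "grip": [0.06,0.06,0.06,0.06]
}}

```text
clock: 12.28
tool_pos: [0.4993, -0.1392, 0.1142]
eef_rot: [0.348, 0.938, 0.0, 0.0]
contact_force: [0.8, 0.7, -0.9]
opening: 0.531
finger_force: 20.0
```

```bash
python3 st.py
```

```text
F [-0.2   1.07  0.85] M [0.027 0.016 0.023] open mm 46.72 ff 20.0 yaw 49.3 pos [ 0.4993 -0.1392  0.1142] t 12.28 q [ 0.24  0.87 -0.1   2.02  0.29  0.27  0.76]
```

Turned 31° with no resistance, so I'll go on in small steps.

{"op": "play_rows", "data": {
  "translation": [
    [0,0,0],
    [0,0,0],
    [0,0,0],
    [0,0,0]
  ],
  "delta_rot": [
    [0,0,-1],
    [0,0,-1],
    [0,0,-1],
    [0,0,0]
  ],
  "grip": [0.06,0.06,0.06,0.06]
}}

```text
clock: 12.78
tool_pos: [0.4993, -0.1392, 0.1142]
eef_rot: [0.323, 0.946, 0.0, 0.0]
contact_force: [-0.6, -0.9, -1.8]
opening: 0.537
finger_force: 20.0
```

```bash
python3 st.py
```

```text
F [-0.05 -1.08  1.79] M [ 0.039 -0.013  0.01 ] open mm 47.26 ff 20.0 yaw 52.3 pos [ 0.4993 -0.1392  0.1142] t 12.78 q [ 0.25  0.87 -0.11  2.02  0.32  0.27  0.79]
```

{"op": "play_rows", "data": {
  "translation": [
    [0,0,0],
    [0,0,0],
    [0,0,0],
    [0,0,0]
  ],
  "delta_rot": [
    [0,0,-1],
    [0,0,-1],
    [0,0,-1],
    [0,0,0]
  ],
  "grip": [0.06,0.06,0.06,0.06]
}}

```text
clock: 13.28
tool_pos: [0.4993, -0.1392, 0.1142]
eef_rot: [0.298, 0.955, 0.0, -0.0]
contact_force: [-0.9, 0.3, -1.4]
opening: 0.533
finger_force: 20.0
```

```bash
python3 st.py
```

```text
F [ 0.92 -0.27  1.4 ] M [-0.012 -0.034 -0.028] open mm 46.88 ff 20.0 yaw 55.3 pos [ 0.4993 -0.1392  0.1142] t 13.28 q [ 0.25  0.87 -0.12  2.02  0.34  0.27  0.82]
```

{"op": "play_rows", "data": {
  "translation": [
    [0,0,0],
    [0,0,0],
    [0,0,0],
    [0,0,0]
  ],
  "delta_rot": [
    [0,0,-1],
    [0,0,-1],
    [0,0,-1],
    [0,0,0]
  ],
  "grip": [0.06,0.06,0.06,0.06]
}}

```text
clock: 13.78
tool_pos: [0.4993, -0.1392, 0.1142]
eef_rot: [0.273, 0.962, 0.0, 0.0]
contact_force: [0.8, 0.2, -0.5]
opening: 0.533
finger_force: 20.0
```

```bash
python3 st.py
```

```text
F [-0.6   0.57  0.47] M [ 0.014  0.057 -0.028] open mm 46.93 ff 20.0 yaw 58.3 pos [ 0.4993 -0.1392  0.1142] t 13.78 q [ 0.26  0.87 -0.13  2.02  0.36  0.28  0.85]
```

{"op": "play_rows", "data": {
  "translation": [
    [0,0,0],
    [0,0,0],
    [0,0,0]
  ],
  "delta_rot": [
    [0,0,-1],
    [0,0,-1],
    [0,0,0]
  ],
  "grip": [0.06,0.06,0.06]
}}

```text
clock: 14.15
tool_pos: [0.4991, -0.1396, 0.1142]
eef_rot: [0.257, 0.967, -0.0, -0.0]
contact_force: [0.2, -1.3, -0.9]
opening: 0.536
finger_force: 20.0
```

```bash
python3 st.py
python3 - <<'E'
from h import *
b=r.snapshot("side"); cv2.imwrite("pics/s2.png",cv2.resize(b[185:255,320:410],None,fx=8,fy=8,interpolation=2))
E
```

```text
F [-0.87 -1.05  0.93] M [ 0.27  -0.025  0.023] open mm 47.19 ff 20.0 yaw 60.27 pos [ 0.4991 -0.1396  0.1142] t 14.15 q [ 0.26  0.87 -0.13  2.02  0.38  0.28  0.86]
```

View pics/s2.png

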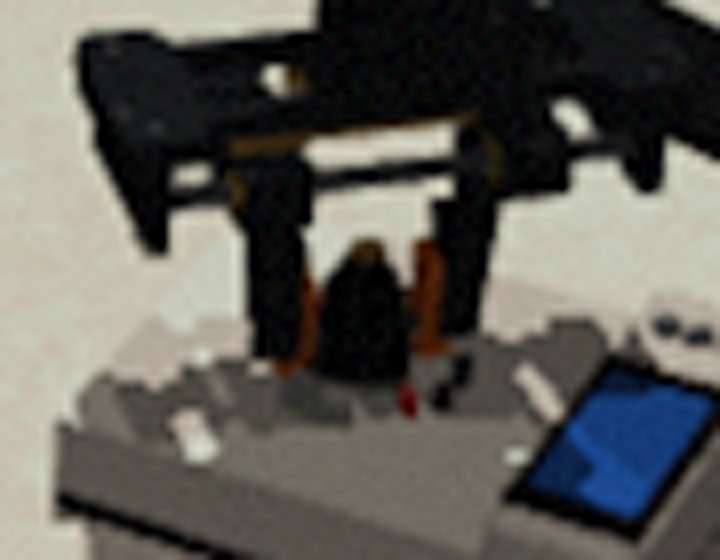

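The picture shows the tabs turned with the fingers, at (305,320) and (430,295), and the lock notch left empty at (455,385). A first side load has appeared, so I'll step by 1°.

{"op": "play_rows", "data": {
  "translation": [
    [0,0,0],
    [0,0,0]
  ],
  "delta_rot": [
    [0,0,-1],
    [0,0,0]
  ],
  "grip": [0.06,0.06]
}}

```text
clock: 14.45
tool_pos: [0.499, -0.1399, 0.1142]
eef_rot: [0.248, 0.969, -0.0, -0.0]
contact_force: [-0.9, -3.0, -1.1]
opening: 0.531
finger_force: 20.0
```

```bash
python3 st.py
```

```text
F [-0.68 -3.02  1.09] M [ 0.695 -0.19   0.059] open mm 46.74 ff 20.0 yaw 61.25 pos [ 0.499  -0.1399  0.1142] t 14.45 q [ 0.27  0.87 -0.14  2.02  0.39  0.28  0.87]
```

{"op": "play_rows", "data": {
  "translation": [
    [0,0,0],
    [0,0,0]
  ],
  "delta_rot": [
    [0,0,-1],
    [0,0,0]
  ],
  "grip": [0.06,0.06]
}}

```text
clock: 14.7
tool_pos: [0.499, -0.1399, 0.1142]
eef_rot: [0.24, 0.971, -0.0, -0.0]
contact_force: [-0.8, -3.6, -2.0]
opening: 0.532
finger_force: 20.0
```

```bash
python3 st.py
```

```text
F [-1.01 -3.52  1.99] M [ 0.941 -0.228  0.334] open mm 46.83 ff 20.0 yaw 62.22 pos [ 0.499  -0.1399  0.1142] t 14.7 q [ 0.27  0.87 -0.14  2.02  0.39  0.28  0.88]
```

Torque is 0.33 N m, so this is the stop at about 43°. I'll ease back 1° and start lifting slowly.

{"op": "play_rows", "data": {
  "translation": [
    [0,0,0],
    [0,0,0],
    [0,0,-0.001],
    [0,0,-0.001],
    [0,0,-0.001]
  ],
  "delta_rot": [
    [0,0,1.2],
    [0,0,0],
    [0,0,0],
    [0,0,0],
    [0,0,0]
  ],
  "grip": [0.06,0.06,0.06,0.06,0.06]
}}

```text
clock: 15.32
tool_pos: [0.4988, -0.1394, 0.117]
eef_rot: [0.25, 0.968, -0.0, -0.001]
contact_force: [-0.4, -5.3, -5.7]
opening: 0.535
finger_force: 20.0
```

```bash
python3 st.py
```

```text
F [-2.27 -4.83  5.66] M [ 1.059 -0.189  0.118] open mm 47.05 ff 20.0 yaw 61.08 pos [ 0.4988 -0.1394  0.117 ] t 15.32 q [ 0.27  0.86 -0.14  2.02  0.38  0.29  0.87]
```

{"op": "play_rows", "data": {
  "translation": [
    [-0.0002,-0.0006,0],
    [0,0,0],
    [0,0,-0.001],
    [0,0,-0.001]
  ],
  "delta_rot": [
    [0,0,0],
    [0,0,0],
    [0,0,0],
    [0,0,0]
  ],
  "grip": [0.06,0.06,0.06,0.06]
}}

```text
clock: 15.82
tool_pos: [0.4989, -0.1397, 0.1192]
eef_rot: [0.25, 0.968, 0.0, -0.0]
contact_force: [-2.1, -3.3, -3.1]
opening: 0.536
finger_force: 20.0
```

```bash
python3 st.py
```

```text
F [ 0.24 -3.92  3.11] M [0.955 0.122 0.058] open mm 47.19 ff 20.0 yaw 61.1 pos [ 0.4989 -0.1397  0.1192] t 15.82 q [ 0.27  0.86 -0.14  2.02  0.38  0.29  0.88]
```

{"op": "play_rows", "data": {
  "translation": [
    [0,-0.0006,0],
    [0,0,-0.001],
    [0,0,-0.001],
    [0,0,-0.001],
    [0,0,-0.001]
  ],
  "delta_rot": [
    [0,0,0],
    [0,0,0],
    [0,0,0],
    [0,0,0],
    [0,0,0]
  ],
  "grip": [0.06,0.06,0.06,0.06,0.06]
}}

```text
clock: 16.45
tool_pos: [0.4996, -0.1396, 0.1235]
eef_rot: [0.249, 0.968, 0.001, 0.001]
contact_force: [-0.5, -0.2, -1.5]
opening: 0.534
finger_force: 20.0
```

```bash
python3 st.py
```

```text
F [ 0.35 -0.47  1.5 ] M [-0.005 -0.017  0.027] open mm 47.03 ff 20.0 yaw 61.15 pos [ 0.4996 -0.1396  0.1235] t 16.45 q [ 0.27  0.85 -0.15  2.01  0.38  0.3   0.88]
```

The nosepiece is free; only its weight remains on the tool. Lifting, then carrying it over the tray.

{"op": "play_rows", "data": {
  "translation": [
    [0,0,-0.004],
    [0,0,-0.01],
    [0,0,-0.02],
    [0,0,-0.03],
    [0,0,-0.03],
    [0,0,-0.02],
    [0,0,-0.01],
    [0.003,0.015,0],
    [0.0058,0.03,0],
    [0.0058,0.03,0],
    [0.0058,0.03,0],
    [0.0058,0.03,0],
    [0.0058,0.03,0],
    [0.0058,0.03,0],
    [0.0058,0.03,0],
    [0.0058,0.03,0],
    [0.0058,0.03,0],
    [0.0058,0.03,0],
    [0.0058,0.03,0],
    [0.003,0.0145,0]
  ],
  "delta_rot": [
    [0,0,0],
    [0,0,0],
    [0,0,0],
    [0,0,0],
    [0,0,0],
    [0,0,0],
    [0,0,0],
    [0,0,0],
    [0,0,0],
    [0,0,0],
    [0,0,0],
    [0,0,0],
    [0,0,0],
    [0,0,0],
    [0,0,0],
    [0,0,0],
    [0,0,0],
    [0,0,0],
    [0,0,0],
    [0,0,0]
  ],
  "grip": [0.06,0.06,0.06,0.06,0.06,0.06,0.06,0.06,0.06,0.06,0.06,0.06,0.06,0.06,0.06,0.06,0.06,0.06,0.06,0.06]
}}

```text
clock: 18.95
tool_pos: [0.6106, 0.2115, 0.246]
eef_rot: [0.248, 0.969, 0.0, -0.001]
contact_force: [-0.1, -0.4, -1.3]
opening: 0.534
finger_force: 20.0
```

{"op": "play_rows", "data": {
  "translation": [
    [0,0,0],
    [0,0,0]
  ],
  "delta_rot": [
    [0,0,0],
    [0,0,0]
  ],
  "grip": [0.06,0.06]
}}

```text
clock: 19.2
tool_pos: [0.6112, 0.2064, 0.2467]
eef_rot: [0.25, 0.968, -0.001, -0.0]
contact_force: [-0.5, 0.0, -1.0]
opening: 0.534
finger_force: 20.0
```

```bash
python3 st.py
python3 - <<'E'
from h import *
b=r.snapshot("side"); cv2.imwrite("pics/s3.png",cv2.resize(b[130:330,180:420],(720,600),interpolation=2))
print(proj("side",[[.612,.209,.004],[.612,.209,.16]]))
E
```

```text
F [ 0.5  -0.23  0.95] M [ 0.027 -0.015 -0.03 ] open mm 46.99 ff 20.0 yaw 61.01 pos [0.6112 0.2064 0.2467] t 19.2 q [-0.28  0.78 -0.22  1.55  0.21  0.83  0.49]
[[233.16234934 275.99834321]
 [227.53015448 223.82633909]]
```

View pics/s3.png

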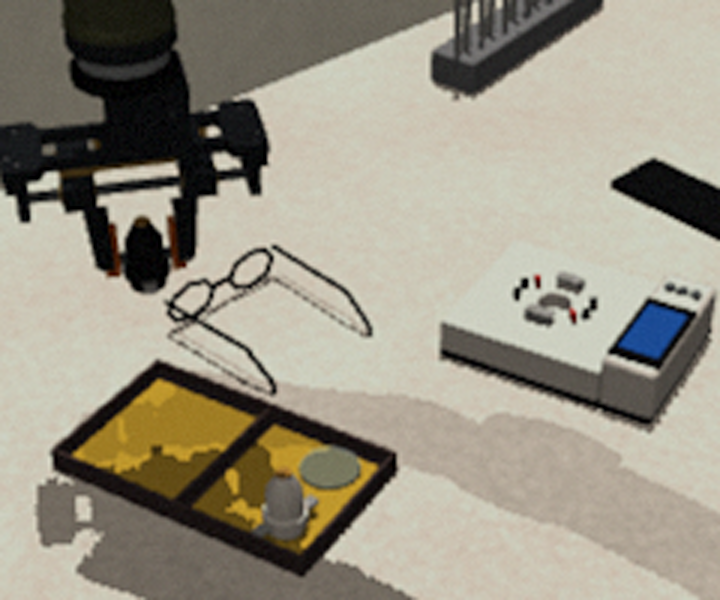

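The nosepiece hangs upright between the fingers at (145,255), over the yellow compartment at (170,430). Lowering it.

{"op": "play_rows", "data": {
  "translation": [
    [0,0,0.01],
    [0,0,0.02],
    [0,0,0.025],
    [0,0,0.025],
    [0,0,0.025],
    [0,0,0.02],
    [0,0,0.012],
    [0,0,0.006],
    [0,0,0],
    [0,0,0]
  ],
  "delta_rot": [
    [0,0,0],
    [0,0,0],
    [0,0,0],
    [0,0,0],
    [0,0,0],
    [0,0,0],
    [0,0,0],
    [0,0,0],
    [0,0,0],
    [0,0,0]
  ],
  "grip": [0.06,0.06,0.06,0.06,0.06,0.06,0.06,0.06,0.06,0.06]
}}

```text
clock: 20.5
tool_pos: [0.612, 0.2083, 0.105]
eef_rot: [0.25, 0.968, 0.0, 0.001]
contact_force: [0.4, 1.9, -1.3]
opening: 0.529
finger_force: 20.0
```

{"op": "play_rows", "data": {
  "translation": [
    [0,0,0.002],
    [0,0,0.001],
    [0,0,0.001],
    [0,0,0]
  ],
  "delta_rot": [
    [0,0,0],
    [0,0,0],
    [0,0,0],
    [0,0,0]
  ],
  "grip": [0.06,0.06,0.06,0.06]
}}

```text
clock: 21.0
tool_pos: [0.6115, 0.2081, 0.1001]
eef_rot: [0.25, 0.968, -0.0, -0.0]
contact_force: [1.0, -0.7, -1.7]
opening: 0.534
finger_force: 20.0
```

```bash
python3 st.py
```

```text
F [-1.2  -0.13  1.67] M [0.063 0.011 0.019] open mm 46.95 ff 20.0 yaw 61.09 pos [0.6115 0.2081 0.1001] t 21.0 q [-0.31  0.99 -0.17  1.62  0.27  0.56  0.44]
```

{"op": "play_rows", "data": {
  "translation": [
    [0,0,0.002],
    [0,0,0.002],
    [0,0,0.001],
    [0,0,0.001],
    [0,0,0]
  ],
  "delta_rot": [
    [0,0,0],
    [0,0,0],
    [0,0,0],
    [0,0,0],
    [0,0,0]
  ],
  "grip": [0.06,0.06,0.06,0.06,0.06]
}}

```text
clock: 21.62
tool_pos: [0.6115, 0.2081, 0.0941]
eef_rot: [0.25, 0.968, -0.0, -0.0]
contact_force: [0.6, 0.1, -1.8]
opening: 0.533
finger_force: 20.0
```

```bash
python3 st.py
```

```text
F [-0.46  0.35  1.8 ] M [ 0.026 -0.016 -0.02 ] open mm 46.94 ff 20.0 yaw 61.09 pos [0.6115 0.2081 0.0941] t 21.62 q [-0.31  0.99 -0.17  1.62  0.27  0.55  0.43]
```

{"op": "play_rows", "data": {
  "translation": [
    [0,0,0.001],
    [0,0,0.0007],
    [0,0,0]
  ],
  "delta_rot": [
    [0,0,0],
    [0,0,0],
    [0,0,0]
  ],
  "grip": [0.06,0.06,0.06]
}}

```text
clock: 22.0
tool_pos: [0.6115, 0.2081, 0.0925]
eef_rot: [0.25, 0.968, -0.0, -0.0]
contact_force: [0.2, 0.2, -1.4]
opening: 0.538
finger_force: 20.0
```

```bash
python3 st.py
```

```text
F [-0.08  0.24  1.37] M [-0.005 -0.002 -0.007] open mm 47.35 ff 20.0 yaw 61.09 pos [0.6115 0.2081 0.0925] t 22.0 q [-0.31  1.   -0.17  1.62  0.27  0.55  0.43]
```

{"op": "play_rows", "data": {
  "translation": [
    [0,0,0.0006],
    [0,0,0.0005],
    [0,0,0]
  ],
  "delta_rot": [
    [0,0,0],
    [0,0,0],
    [0,0,0]
  ],
  "grip": [0.06,0.06,0.06]
}}

```text
clock: 22.38
tool_pos: [0.6116, 0.2081, 0.0916]
eef_rot: [0.25, 0.968, 0.0, 0.0]
contact_force: [-0.6, 0.1, 0.0]
opening: 0.531
finger_force: 20.0
```

```bash
python3 st.py
```

```text
F [ 0.61 -0.2  -0.03] M [ 0.076  0.05  -0.001] open mm 46.7 ff 20.0 yaw 61.09 pos [0.6116 0.2081 0.0916] t 22.38 q [-0.31  1.   -0.16  1.62  0.27  0.55  0.43]
```

It has touched down, with the weight now on the tray. I'll press 0.3 mm more, open slowly, then withdraw.

{"op": "play_rows", "data": {
  "translation": [
    [0,0,0.0003],
    [0,0,0],
    [0,0,0],
    [0,0,0],
    [0,0,0],
    [0,0,0],
    [0,0,0],
    [0,0,0],
    [0,0,0],
    [0,0,0],
    [0,0,0],
    [0,0,0],
    [0,0,0]
  ],
  "delta_rot": [
    [0,0,0],
    [0,0,0],
    [0,0,0],
    [0,0,0],
    [0,0,0],
    [0,0,0],
    [0,0,0],
    [0,0,0],
    [0,0,0],
    [0,0,0],
    [0,0,0],
    [0,0,0],
    [0,0,0]
  ],
  "grip": [0.06,0.1,0.14,0.18,0.22,0.26,0.3,0.34,0.38,0.44,0.52,0.62,0.62]
}}

```text
clock: 24.0
tool_pos: [0.6115, 0.2081, 0.0911]
eef_rot: [0.25, 0.968, 0.0, -0.0]
contact_force: [-0.7, 0.2, -0.2]
opening: 0.811
finger_force: 0.0
```

```bash
python3 st.py
```

```text
F [ 0.7  -0.17  0.2 ] M [ 0.017 -0.043  0.04 ] open mm 71.38 ff 0.0 yaw 61.09 pos [0.6115 0.2081 0.0911] t 24.0 q [-0.31  1.   -0.16  1.62  0.27  0.54  0.43]
```

{"op": "play_rows", "data": {
  "translation": [
    [0,0,0],
    [0,0,-0.01],
    [0,0,-0.02],
    [0,0,-0.03],
    [0,0,-0.04],
    [0,0,-0.04],
    [0,0,-0.02],
    [0,0,0],
    [0,0,0]
  ],
  "delta_rot": [
    [0,0,0],
    [0,0,0],
    [0,0,0],
    [0,0,0],
    [0,0,0],
    [0,0,0],
    [0,0,0],
    [0,0,0],
    [0,0,0]
  ],
  "grip": [0.8,0.8,0.8,0.8,0.8,0.8,0.8,0.8,0.8]
}}

```text
clock: 25.12
tool_pos: [0.6111, 0.2078, 0.2509]
eef_rot: [0.25, 0.968, -0.0, -0.0]
contact_force: [-0.2, 0.6, 0.2]
opening: 0.9
finger_force: 0.0
```

```bash
python3 st.py
python3 - <<'E'
from h import *
b=r.snapshot("side"); cv2.imwrite("pics/s4.png",cv2.resize(b[130:330,180:420],(720,600),interpolation=2))
E
```

```text
F [ 0.43  0.42 -0.16] M [-0.032 -0.01   0.03 ] open mm 79.21 ff 0.0 yaw 61.09 pos [0.6111 0.2078 0.2509] t 25.12 q [-0.28  0.78 -0.22  1.55  0.21  0.84  0.48]
```

View pics/s4.png

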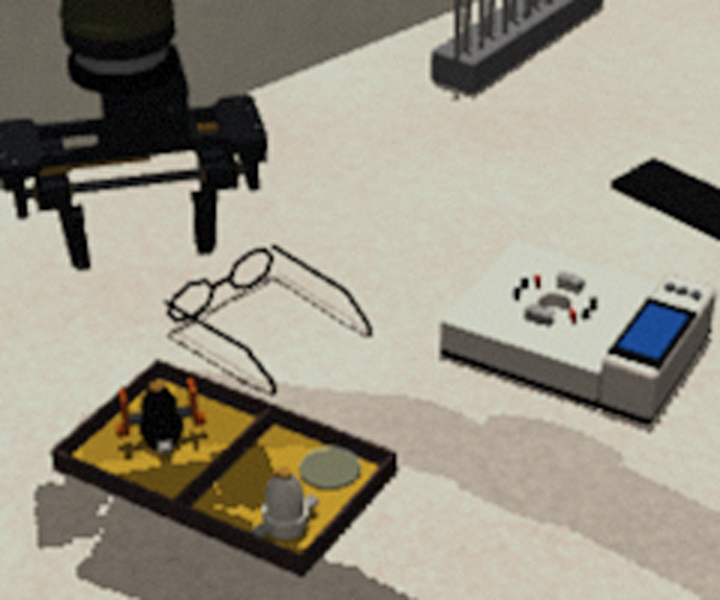

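The nosepiece stands upright at (162,418) in the empty compartment with both tabs out. The gripper is clear and nothing else has moved.

```bash
python3 -c "
from plant import r
print(r.finish_job())"
```

```text
the job is handed in; nothing more can be done
None
```

The nosepiece was unlocked, turned about 43° to its stop, lifted out and left upright in the empty tray compartment with both tabs sprung out; the job is handed in, but no verdict came back.

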